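# Chase the clogged thread of a bar-stool hub on the kitchen island

## Task

A bar stool's seat lies upside down on the kitchen island with a thread-cleaning tap already started in its blind hub. Stand the T-handle wrench down fully on the tap's square and run the tap in clockwise the way a fitter does, half a turn forward and then a quarter back each time, until you feel it bottom in the hub; make it just snug there, without forcing it. Let go with the wrench left standing on the tap, and leave the other things where they are.

Things in the scene. Friction and masses are not known exactly. Their poses are not given: they have to be found in the camera images.
- tap: thread-cleaning tap, upright in the hub: thread 28 mm across below, a plain shank 25 mm across and 34 mm high with a red ring, then a dark square 18 mm across, 20 mm high, top edges bevelled 2 mm. Origin: on its axis, 44 mm below tap_square, some mm above the hub; z up. Right-hand thread: clockwise from above goes in, 3 mm a turn. Dirty thread takes about 0.3 N m; cleaned thread turns almost freely.
- tap_square (a point): centre of the tap's 18 mm square, 10 mm below its top; x and y square to its flats. The tap stands in a dark steel hub 52 mm across, its top about 110 mm above the counter, in the middle of a 150 mm square steel plate on the upturned round stool seat (340 mm across, 74 mm high at its walnut board), which is fixed to the counter.
- deepest (a point): point on the hub's axis that marks how deep the tap has been: it goes down with the tap's origin while the tap enters dirty thread and stays when it is backed off; the origin then stands above it by 3 mm per turn. The unseen bottom is 0.92 to 1.07 turns ahead at the start. There the torque climbs steeply within about 0.2 rad: snug is 0.6 to 0.9 N m on the wrench, over 1.1 N m overloads the tap.
- wrench: T-handle tap wrench, 0.2 to 0.4 kg, at first standing on the counter on its socket. Origin: centre of the open mouth of the square socket, at its foot; z up. Block 34 mm square, 26 mm high; hole 19.4 mm square, 20 mm deep, bevelled 2 mm, flats square to x and y: it fits four ways, with 10 degrees of play in all. Seated, its mouth is 10 mm below tap_square. A 12 mm neck rises to the bar.
- wrench_bar (a point): the grip: middle of the wrench's round cross bar, 12 mm thick and 134 mm long, lying level along the wrench's x axis, 62 mm above the socket's mouth.
- hex_key: small dark hex key, 70 by 20 mm, 6 mm thick, lying on the walnut board of the seat; leave it. Origin on its underside.
- oil_can: blue oil bottle with a red cap, 48 mm across, 110 mm high, standing on the counter; leave it. Origin under its centre.
- tumbler: red drinking tumbler, 74 mm across, 184 mm high, standing on the counter; leave it. Origin under its centre.
- bolt_tray: grey tray of bolts and washers, 110 by 150 mm, 28 mm high; leave it. Origin under its centre.
- driver: yellow-handled screwdriver, 200 mm long, lying on the counter; leave it. Origin under its middle.
Mind the look-alikes: they are no part of the job. Several things look just like the wrench: the one meant starts farthest from the robot's base.

How it is judged:
By the outcome, as a careful person would: the job done as asked, in the order asked, and still so for the second after the job is handed in, with the robot touching nothing.
It also fails if it takes over 69 s, if anything falls off the work surface, if the arm or the gripper's body presses on something with over 40 N, if the wrist force passes 120 N, or if a joint passes its speed limit or range.

## Robot

A 6-joint arm with a two-finger parallel gripper is mounted at the origin on the work surface. World frame = base frame: x ahead of the robot, y to its left, z up, the work surface at z = 0. Lengths are in m, angles in degrees, forces in N, time in s.
With the tool pointing down it reaches from about 0.375 to 0.9 m from the base axis. Payload 3.1 kg.
Tool frame: the origin (TCP) lies on the centre line of the jaws, within the pads' length; the fingertips stand 14 mm ahead of it and the grasp point (between the pads) lies 5 mm behind it (bot.tips_ahead is the distance from the TCP to the fingertips, in m); z points along the fingers, y is the line along which they close (so a half turn about z gives the same grasp; the last joint's range is limited). The gripper opens to 87 mm and grips with 3 to 60 N. Pads are 19 mm wide; open, the fingers measure 117 mm over their backs; the gripper's body (75 mm by 190 mm) begins 51 mm behind the grasp point.
Start: joints at [-84.024, 30.224, 82.088, -0, 67.689, -10.227], TCP at [0.174, -0.6, 0.237] pointing down, gripper open.
Joint ranges: [-176.69, 176.69], [-43.24, 126.21], [12.49, 139.97], [-82, 262], [0, 151.66], [-163.58, 163.58]. Speed limits (degrees/s): [159.86, 159.86, 180, 180, 180, 180].

## Interface

Orientations are given as a 3x3 rotation matrix whose columns are the frame's x, y, z axes.
In Python, from rig import bot gives the robot as it stands.
- The arm moves only by the tool play_rows, never from a script. Its argument "moves" is a list that holds one entry, the list of rows, each a list of 6 numbers: the shift along the tool's x, y, z in mm, then the turn, a rotation vector about the tool's x, y, z in rad. A call has 1 to 5 rows; each row shifts and turns the commanded pose from where the row before left it, along the tool's axes as they then stand; what a row does not reach is not made up. A row lasts 1/10 s, in which the tool goes at most 50 mm and 8.59 degrees, less where a joint would pass 70% of its speed; a pose out of reach is approached as far as the arm can. A call with a gripper value outside its range is refused whole. "fingers" is the opening, from -1 (shut) to 1 (fully open), set as the call begins (left out, the last holds). The fingers move at their own pace and stop on an object; the grip force is fixed at half the most. Time passes only in rows, so rows that do not move let the fingers close. It gives the time, the measured TCP pose, the force, the opening and the grip force at its end, in the units of the state.
- bot.read_state(): the state, without advancing time (a new reading comes with each control period).
- bot.capture(name): name is "side" or "top" or "wrist"; returns a dict with "image" (400x640x3 uint8, blue, green, red), "fx", "fy", "cx", "cy" (pixels), "distortion" ([k1, k2, p1, p2, k3] as OpenCV has them; the pictures are not rectified), "R" (3x3) and "t" (3): a world point X has camera coordinates R X + t. Camera axes: x right, y down, z forward; pixel columns grow to the right and rows downward; lengths in m; the calibration is good to about 2 mm. A picture is of the moment at which its call begins. There is no depth.
- bot.hand_in(): hands the job in; it is judged then, once.
Trained networks look in a picture, given as the dict that the camera call returned (one of the last four; its "shot" number tells which), for a name from the list of things; names that differ only in an ending like _2 or _b are one class to them, and where a whole thing is asked for, a point or a joint stands for the part that bears it (a point fixed in the world has none). Each returns a list of dicts, best first, with "confidence" (0 to 1); they miss things now and then, are a little off and sometimes report something else, mostly with a low value. They report only what shows in the picture. A call takes as long as a camera call. They do not tell look-alikes from the thing itself.
- bot.search_frame(picture, query): "centre" ([column, row] in pixels, amid what is visible of it).
- bot.silhouettes(picture, query): "pixels" (400x640 bool, what is visible of it) and "centre" ([column, row] in pixels, amid what is visible of it).
- bot.pinpoint(picture, query): "centre" ([column, row] in pixels: a listed point, or the origin of a listed thing).
The state is a dict: "time_s": time; "joint_positions": joint angles; "qvel": joint speeds; "tau": joint torques, N m; "position": TCP position; "tcp_rot": TCP orientation; "force": force on the tool from outside, world axes, zero at the start; "moment": the same for the moment, N m; "opening": opening from 0.0 (shut) to 1.0 (fully open); "grasp_force": force on a finger pad.
Only numpy, scipy, OpenCV 4.12 (cv2) and the standard library are available. Lean on these libraries where they do the work, as an engineer would, in place of code of your own. Each camera call takes 0.05 s, during which the arm holds its last target. There are 200 camera calls.

## Working session

There is one attempt and no reset: what is moved stays moved. The work goes in short steps, Python scripts to look and compute and a tool call to move; the robot and the scene stay as the last step left them, time stands still between calls to the robot, and variables do not carry over. Pictures are saved under pics/ and viewed, at most 10 in all, crops included, and the job is handed in when it is done.

Besides the shell and the picture viewer there is one more tool, called after "Emit:" as name(argument=value, ...) on one line, values as JSON. play_rows: Moves the arm, as the interface text tells. Its arguments: {"type":"object","properties":{"moves":{"type":"array","items":{"type":"array","items":{"type":"array","items":{"type":"number"}}}},"fingers":{"type":"number"}},"required":["moves"]}

```bash
ls; mkdir -p pics; cat > h.py <<'E'
import numpy as np, cv2
from rig import bot
def ray(p,uv):
    K=np.array([[p['fx'],0,p['cx']],[0,p['fy'],p['cy']],[0,0,1.]])
    n=cv2.undistortPoints(np.array([[uv]],float),K,np.array(p['distortion'],float))[0,0]
    R=np.array(p['R']);t=np.array(p['t']).ravel()
    return -R.T@t, R.T@np.array([n[0],n[1],1.])
def atz(p,uv,z):
    c,d=ray(p,uv); return c+d*(z-c[2])/d[2]
def tri(obs):
    A=np.zeros((3,3));b=np.zeros(3)
    for p,uv in obs:
        c,d=ray(p,uv); d=d/np.linalg.norm(d); M=np.eye(3)-np.outer(d,d); A+=M;b+=M@c
    return np.linalg.solve(A,b)
def proj(p,X):
    K=np.array([[p['fx'],0,p['cx']],[0,p['fy'],p['cy']],[0,0,1.]])
    rv=cv2.Rodrigues(np.array(p['R'],float))[0]
    return cv2.projectPoints(np.array([X],float),rv,np.array(p['t'],float).reshape(3,1),K,np.array(p['distortion'],float))[0].reshape(-1,2)[0]
E
python3 - <<'E'
from h import *
P={n:bot.capture(n) for n in('side','top','wrist')}
for n in P: 
    cv2.imwrite(f'pics/{n}0.png',P[n]['image'])
    print(n,-np.array(P[n]['R']).T@np.array(P[n]['t']).ravel())
    for q in ('tap_square','wrench_bar','wrench'):
        for r in bot.pinpoint(P[n],q):
            z={'tap_square':.16,'wrench_bar':.062,'wrench':0}[q]
            print(' ',q,np.round(r['centre'],1),round(r['confidence'],2),np.round(atz(P[n],r['centre'],z),3))
im=np.vstack([P['side']['image'],P['top']['image']]);cv2.imwrite('pics/both0.png',cv2.resize(im,(480*1,600)))
E
```

```text
pics
side [-0.03262254  0.85547572  1.00487751]
  tap_square [239.  194.7] 0.58 [0.591 0.125 0.16 ]
  wrench_bar [376.  151.6] 0.69 [ 0.414 -0.318  0.062]
  wrench_bar [175.9 325.7] 0.66 [0.538 0.456 0.062]
  wrench [368.2 165.7] 0.64 [ 0.435 -0.317  0.   ]
top [0.35665638 0.03147233 1.1710254 ]
  tap_square [278.4 141.3] 0.55 [0.581 0.131 0.16 ]
  tap_square [445.6 200.5] 0.34 [ 0.429 -0.3    0.16 ]
  wrench_bar [447.7 201.3] 0.51 [ 0.433 -0.338  0.062]
  wrench_bar [444.  270.4] 0.5 [ 0.24  -0.325  0.062]
  wrench [444.  204.7] 0.76 [ 0.427 -0.348  0.   ]
  wrench [438.9 269.7] 0.5 [ 0.236 -0.329  0.   ]
wrist [ 0.24208466 -0.58039158  0.38416394]
  wrench_bar [56.9 44.3] 0.85 [ 0.237 -0.325  0.062]
  wrench [104.1  52.5] 0.62 [ 0.242 -0.327  0.   ]
```

View pics/top0.png

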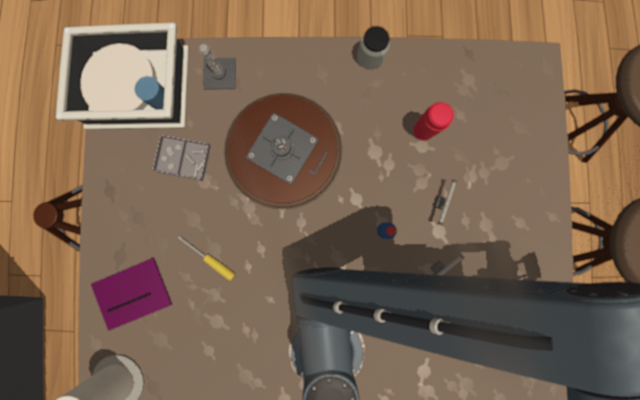

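View pics/side0.png

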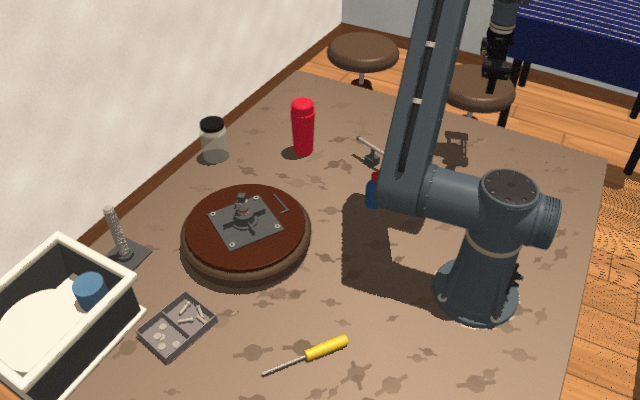

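The top view shows the tap at (281,147). Wrench look-alikes stand at (444,201) and (447,267), the latter partly under the arm. The side view shows one at (371,152) and something dark at (457,140). The wall-side post at (118,235) isn't a wrench. I'll check the candidates close up.

```bash
python3 - <<'E'
from h import *
t=cv2.imread('pics/top0.png');s=cv2.imread('pics/side0.png');w=cv2.imread('pics/wrist0.png')
a=cv2.resize(t[160:290,410:550],(400,300),interpolation=2)
b=cv2.resize(s[100:205,340:480],(400,300),interpolation=2)
c=cv2.resize(w,(400,300)); d=cv2.resize(t[100:190,230:350],(400,300),interpolation=2)
cv2.imwrite('pics/c1.png',np.vstack([np.hstack([a,b]),np.hstack([c,d])]))
E
```

```text
(no output)
```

View pics/c1.png

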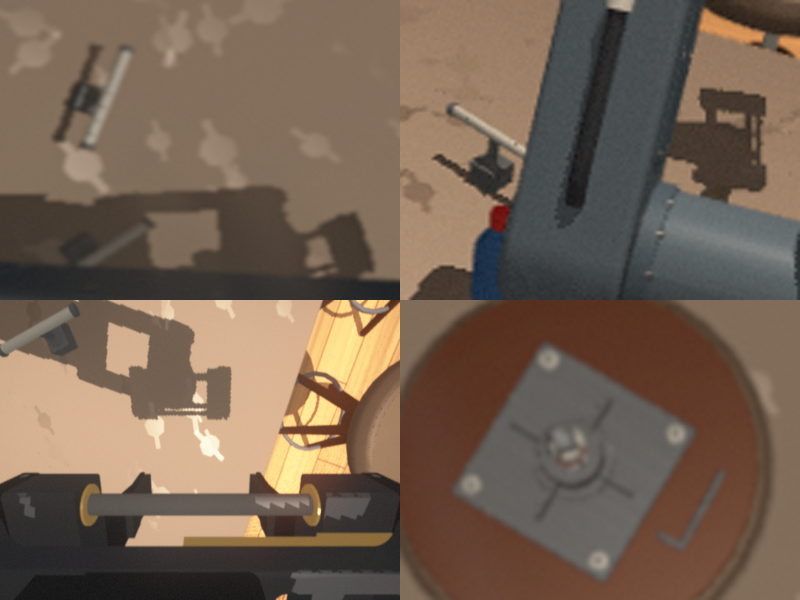

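The top view shows two look-alikes: (444,201), about 0.55 m from the base, and (447,267), about 0.40 m. The farther one at (444,201) is the target. Next I compute its pose and the tap's.

```bash
python3 - <<'E'
from h import *
P={n:bot.capture(n) for n in('side','top')}
S,T=P['side'],P['top']
print('bar ends',atz(T,(454.1,180.8),.062),atz(T,(441.5,222.8),.062))
for q in('wrench_bar','wrench','tap_square','tap','oil_can','tumbler'):
    s=bot.pinpoint(S,q);t=bot.pinpoint(T,q)
    for i in s[:2]:
        for j in t[:2]:
            X=tri([(S,i['centre']),(T,j['centre'])]); print(q,np.round(X,3),'resid',np.round(proj(T,X)-j['centre'],1),np.round(i['centre']),np.round(j['centre']))
s=bot.read_state();print(s['position'],s['tcp_rot'],s['force'],s['moment'],s['time_s'])
E
```

```text
bar ends [ 0.49163348 -0.35831189  0.062     ] [ 0.3727595  -0.31951567  0.062     ]
wrench_bar [ 0.318 -0.241  0.178] resid [-18.4 -25.7] [373. 150.] [444. 270.]
wrench_bar [ 0.435 -0.344  0.045] resid [-0.1 -0.2] [373. 150.] [448. 201.]
wrench [ 0.322 -0.246  0.126] resid [-17.8 -24.8] [370. 163.] [440. 267.]
wrench [ 0.43  -0.341 -0.004] resid [-1.3 -2.4] [370. 163.] [443. 206.]
tap_square [0.576 0.132 0.168] resid [-0.4 -0.9] [241. 196.] [278. 143.]
tap_square [ 0.566 -0.164  0.051] resid [-60.6 -44.2] [241. 196.] [446. 199.]
tap_square [ 0.545  0.164 -0.412] resid [ 5.4 38. ] [307. 363.] [278. 143.]
tap_square [ 0.715 -0.781 -1.911] resid [-25.3 -16.5] [307. 363.] [446. 199.]
tap [0.58  0.136 0.11 ] resid [0.1 0.3] [242. 214.] [278. 145.]
oil_can [ 0.355 -0.175 -0.009] resid [0.1 0.2] [373. 204.] [386. 229.]
oil_can [ 0.476 -0.011  0.157] resid [-52.5 -47.2] [240. 200.] [386. 229.]
tumbler [ 0.642 -0.282  0.011] resid [-0.4 -0.9] [304. 149.] [422. 133.]
tumbler [ 1.278 -1.103 -2.943] resid [2.  7.7] [304. 356.] [422. 133.]
[ 0.17443267 -0.60017429  0.23654737] [[ 9.60279657e-01  2.79039387e-01 -4.77228470e-06]
 [ 2.79039387e-01 -9.60279657e-01 -4.12553583e-05]
 [-1.60945978e-05  3.82850259e-05 -9.99999999e-01]] [ 0.59700037 -1.16781068 -0.82660673] [-0.00519957 -0.00743405 -0.0025903 ] 1.3
```

Emit:
play_rows(moves=[[[40,-22.2,0,0,0,0],[40,-22.2,0,0,0,0],[40,-22.2,0,0,0,0],[40,-22.2,0,0,0,0],[40,-22.2,0,0,0,0]]], fingers=1)

```text
time_s: 1.8
position: [0.3366, -0.4365, 0.2367]
tcp_rot: [[0.96, 0.279, 0.0], [0.279, -0.96, -0.0], [0.0, 0.0, -1.0]]
force: [0.1, -0.7, -0.9]
opening: 1.002
grasp_force: 0.0
```

Emit:
play_rows(moves=[[[40,-22.2,0,0,0,0],[40,-22.2,0,0,0,0],[40,-22.2,0,0,0,0],[0,0,0,0,0,-0.1495],[0,0,0,0,0,-0.1495]]])

```text
time_s: 2.3
position: [0.4334, -0.3387, 0.2367]
tcp_rot: [[0.83, 0.558, 0.0], [0.558, -0.83, -0.0], [-0.0, 0.0, -1.0]]
force: [0.2, 0.1, 0.1]
opening: 1.0
grasp_force: 0.0
```

Emit:
play_rows(moves=[[[0,0,0,0,0,-0.1495],[0,0,0,0,0,-0.1495],[0,0,0,0,0,-0.1495],[0,0,0,0,0,-0.1495],[0,0,0,0,0,-0.1495]]])

```text
time_s: 2.8
position: [0.4322, -0.3403, 0.2367]
tcp_rot: [[0.233, 0.972, 0.0], [0.972, -0.233, -0.0], [-0.0, 0.0, -1.0]]
force: [0.3, 0.9, -0.3]
opening: 1.0
grasp_force: 0.0
```

Emit:
play_rows(moves=[[[0,0,0,0,0,-0.1495],[0,0,0,0,0,-0.1495],[0,0,0,0,0,-0.1495],[0,0,0,0,0,-0.1495],[0,0,0,0,0,-0.1495]]])

```text
time_s: 3.3
position: [0.4322, -0.3403, 0.2366]
tcp_rot: [[-0.49, 0.872, 0.0], [0.872, 0.49, -0.0], [-0.0, 0.0, -1.0]]
force: [0.3, 0.1, -0.3]
opening: 1.001
grasp_force: 0.0
```

Emit:
play_rows(moves=[[[0,0,0,0,0,-0.1495],[0,0,0,0,0,-0.1495],[0,0,0,0,0,-0.1495],[0,0,0,0,0,-0.1495],[0,0,0,0,0,-0.1495]]])

```text
time_s: 3.8
position: [0.4322, -0.3404, 0.2366]
tcp_rot: [[-0.952, 0.306, 0.0], [0.306, 0.952, -0.0], [-0.0, -0.0, -1.0]]
force: [-0.0, 0.2, 0.3]
opening: 0.999
grasp_force: 0.0
```

```bash
python3 - <<'E'
from h import *
P={n:bot.capture(n) for n in('wrist','top')}
for n in P:
    p=P[n]
    for q,z in(('wrench_bar',.062),('wrench',0),('tap_square',.164)):
        for r in bot.pinpoint(p,q): print(n,q,np.round(r['centre'],1),round(r['confidence'],2),np.round(atz(p,r['centre'],z),4))
p=P['wrist'];cv2.imwrite('pics/w1.png',p['image'])
s=bot.read_state();print(s['joint_positions'],s['time_s'])
E
```

```text
wrist wrench_bar [322.5 187.6] 0.81 [ 0.4347 -0.3391  0.062 ]
wrist wrench [278.2   4.9] 0.92 [ 0.2394 -0.3269  0.    ]
wrist tap_square [319.3 185.3] 0.7 [ 0.4105 -0.3344  0.164 ]
top wrench_bar [447.3 200.5] 0.56 [ 0.4356 -0.3374  0.062 ]
top wrench [442.6 204.8] 0.76 [ 0.4271 -0.3435  0.    ]
top tap_square [276.4 140.4] 0.45 [0.5823 0.1354 0.164 ]
[-4.98606437e+01  2.44520023e+01  9.29275768e+01  1.75496147e-03
  6.26230905e+01 -1.21608660e+02] 4.2
```

View pics/w1.png

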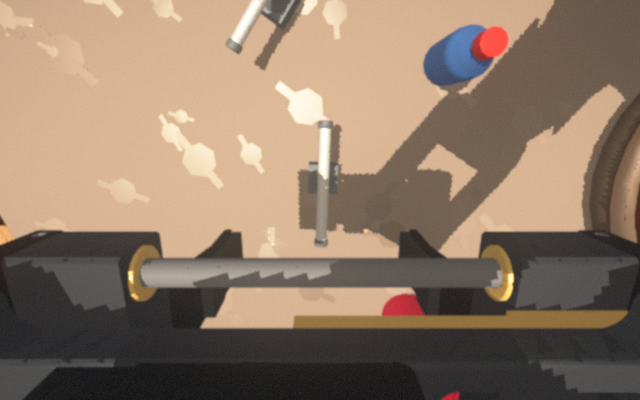

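The wrist view shows the target's bar from (325,122) to (321,244), centred between the fingers. The oil can is at (465,52) and the near look-alike at (265,20).

```bash
python3 - <<'E'
from h import *
p=bot.capture('wrist')
a=atz(p,(325,121.5),.063);b=atz(p,(321,245),.063);m=(a+b)/2
print(a,b,np.linalg.norm(a-b),m,np.degrees(np.arctan2(*(a-b)[[1,0]])))
s=bot.read_state();R=np.array(s['tcp_rot'])
print(R.T@(m-s['position'])*1e3, R.T@(np.array([.4347,-.3391,.062])-s['position'])*1e3)
E
```

```text
[ 0.37125841 -0.31566471  0.063     ] [ 0.4954258 -0.3607095  0.063    ] 0.13208547426902503 [ 0.43334211 -0.3381871   0.063     ] 160.0605078251718
[ -0.44530227   2.36367756 173.56216088] [ -2.02063516   1.92154479 174.56221277]
```

Emit:
play_rows(moves=[[[-1,2,40,0,0,0.037],[0,0,45,0,0,0],[0,0,45,0,0,0],[0,0,35,0,0,0],[0,0,14,0,0,0]]])

```text
time_s: 4.75
position: [0.4323, -0.3371, 0.0544]
tcp_rot: [[-0.938, 0.348, -0.004], [0.348, 0.938, 0.005], [0.005, 0.003, -1.0]]
force: [-0.2, 0.5, -0.0]
opening: 1.002
grasp_force: 0.0
```

Emit:
play_rows(moves=[[[0,0,0,0,0,0],[0,0,0,0,0,0],[0,0,0,0,0,0],[0,0,0,0,0,0],[0,0,0,0,0,0]]], fingers=-1)

```text
time_s: 5.25
position: [0.4343, -0.3393, 0.0589]
tcp_rot: [[-0.938, 0.347, 0.002], [0.347, 0.938, -0.002], [-0.002, -0.001, -1.0]]
force: [0.2, 0.4, 0.2]
opening: 0.625
grasp_force: 0.0
```

Emit:
play_rows(moves=[[[0,0,0,0,0,0],[0,0,0,0,0,0]]])

```text
time_s: 5.45
position: [0.4338, -0.3388, 0.058]
tcp_rot: [[-0.938, 0.347, 0.0], [0.347, 0.938, -0.001], [-0.001, -0.0, -1.0]]
force: [-0.4, -1.0, 0.1]
opening: 0.445
grasp_force: 0.0
```

Emit:
play_rows(moves=[[[0,0,0,0,0,0],[0,0,0,0,0,0],[0,0,0,0,0,0],[0,0,0,0,0,0],[0,0,0,0,0,0]]])

```text
time_s: 5.95
position: [0.4337, -0.3385, 0.0574]
tcp_rot: [[-0.938, 0.347, -0.0], [0.347, 0.938, 0.0], [0.0, 0.0, -1.0]]
force: [0.7, 0.8, -0.6]
opening: 0.13
grasp_force: 30.0
```

Emit:
play_rows(moves=[[[0,0,0,0,0,0],[0,0,0,0,0,0],[0,0,0,0,0,0]]])

```text
time_s: 6.25
position: [0.4337, -0.3385, 0.0574]
tcp_rot: [[-0.938, 0.347, -0.0], [0.347, 0.938, 0.0], [0.0, 0.0, -1.0]]
force: [0.8, 0.8, -1.0]
opening: 0.128
grasp_force: 30.0
```

Emit:
play_rows(moves=[[[0,0,-30,0,0,0],[0,0,-47,0,0,0],[0,0,-47,0,0,0],[0,0,-47,0,0,0],[0,0,-47,0,0,0]]])

```text
time_s: 6.75
position: [0.4328, -0.3381, 0.2766]
tcp_rot: [[-0.938, 0.347, -0.002], [0.347, 0.938, 0.001], [0.002, 0.0, -1.0]]
force: [0.5, -0.9, -4.3]
opening: 0.127
grasp_force: 30.0
```

Emit:
play_rows(moves=[[[-2.4,20.6,0,0,0,0],[-4.8,41.2,0,0,0,0],[-4.8,41.2,0,0,0,0],[-4.8,41.2,0,0,0,0],[-4.8,41.2,0,0,0,0]]])

```text
time_s: 7.25
position: [0.5179, -0.1708, 0.2748]
tcp_rot: [[-0.938, 0.347, -0.002], [0.347, 0.938, 0.0], [0.002, -0.0, -1.0]]
force: [0.8, 0.1, -4.0]
opening: 0.13
grasp_force: 30.0
```

Emit:
play_rows(moves=[[[-4.8,41.2,0,0,0,0],[-4.8,41.2,0,0,0,0],[-4.8,41.2,0,0,0,0],[-4.8,41.2,0,0,0,0],[-4.8,41.2,0,0,0,0]]])

```text
time_s: 7.75
position: [0.6119, 0.014, 0.2745]
tcp_rot: [[-0.938, 0.347, -0.002], [0.347, 0.938, -0.0], [0.002, -0.001, -1.0]]
force: [0.1, -0.7, -3.9]
opening: 0.133
grasp_force: 30.0
```

Emit:
play_rows(moves=[[[-4.8,41.2,0,0,0,0],[-4.8,41.2,0,0,0,0],[-2.4,20.6,0,0,0,0],[0,0,0,0,0,0],[0,0,0,0,0,0]]])

```text
time_s: 8.25
position: [0.6583, 0.105, 0.2741]
tcp_rot: [[-0.938, 0.346, -0.003], [0.346, 0.938, -0.001], [0.003, -0.002, -1.0]]
force: [-0.2, -0.9, -2.8]
opening: 0.129
grasp_force: 30.0
```

```bash
sleep 3; python3 - <<'E'
from h import *
P={n:bot.capture(n) for n in('wrist','side')}
obs=[]
for n in P:
    p=P[n]
    for q,z in(('tap_square',.162),('tap',.118),('wrench_bar',.275)):
        for r in bot.pinpoint(p,q)[:2]: print(n,q,np.round(r['centre'],1),round(r['confidence'],2),np.round(atz(p,r['centre'],z),4))
p=P['wrist'];cv2.imwrite('pics/w2.png',p['image'])
s=bot.read_state();print(s['position'],s['tcp_rot'],s['joint_positions'],s['force'],s['opening'],s['time_s'])
E
```

```text
wrist tap_square [316.  107.9] 0.6 [0.5845 0.1279 0.162 ]
wrist tap [313.2 108.1] 0.93 [0.5823 0.1252 0.118 ]
wrist wrench_bar [319.1 257.6] 0.73 [0.6575 0.1043 0.275 ]
side tap_square [242.1 197.6] 0.63 [0.5765 0.1322 0.162 ]
side tap [241.4 212.1] 0.78 [0.5789 0.1393 0.118 ]
side tap [281.8 206.7] 0.36 [0.5013 0.0741 0.118 ]
side wrench_bar [220.  144.1] 0.92 [0.6513 0.0985 0.275 ]
[0.65919094 0.10421144 0.27575996] [[-9.37499902e-01  3.47985504e-01  1.47971303e-04]
 [ 3.47985502e-01  9.37499914e-01 -4.31209734e-05]
 [-1.53728557e-04  1.10659597e-05 -9.99999988e-01]] [-5.89486258e-01  3.15026960e+01  7.29607935e+01 -2.46139375e-03
  7.55280074e+01 -7.02247223e+01] [-0.33483697  0.06468891 -3.36264891] 0.1318831139566437 8.65
```

View pics/w2.png

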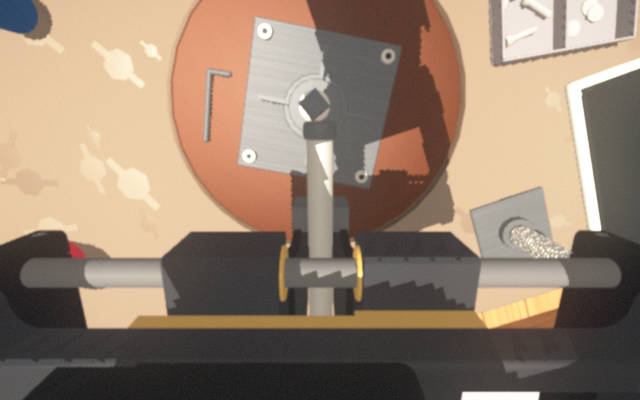

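The wrist view shows the tap's dark square as a diamond at about (315,103), just beyond the bar's end. I'll enlarge it for the yaw.

```bash
python3 - <<'E'
from h import *
w=cv2.imread('pics/w2.png')
cv2.imwrite('pics/c2.png',cv2.resize(w[70:145,270:370],(800,600),interpolation=cv2.INTER_CUBIC))
E
```

```text
(no output)
```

View pics/c2.png

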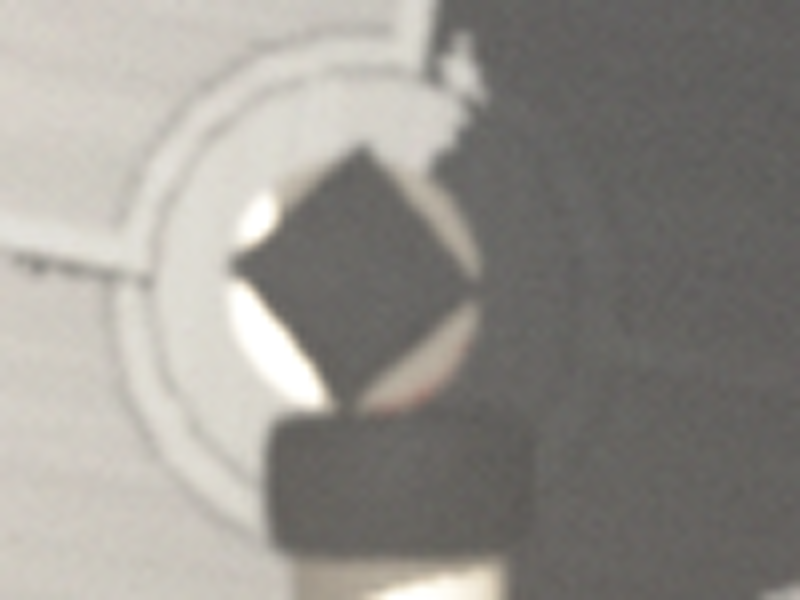

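The crop gives clean corners at px (315.6,88.5), (329.4,106), (313.1,121) and (299.4,103.1).

```bash
python3 - <<'E'
from h import *
P={n:bot.capture(n) for n in('wrist','side')};p=P['wrist']
cs=[(315.6,88.5),(329.4,106),(313.1,121),(299.4,103.1)]
for z in(.160,.168,.172):
    X=np.array([atz(p,c,z) for c in cs]); e=np.roll(X,-1,0)-X
    print(z,X.mean(0),np.linalg.norm(e,axis=1).round(4),np.degrees(np.arctan2(e[:,1],e[:,0])).round(1)%90)
s=bot.read_state();R=np.array(s['tcp_rot']);print('yaw',np.degrees(np.arctan2(R[1,0],R[0,0])),s['time_s'])
for q in('tap_square',):
    a=bot.pinpoint(P['side'],q)[0]['centre'];b=bot.pinpoint(p,q)[0]['centre']
    print('tri',tri([(P['side'],a),(p,b)]),tri([(P['side'],a),(p,np.mean(cs,0))]))
# wrench bar angle: end cap seen vs grip; bar orientation
pts=[(320,132),(319.5,230)]
a,b=[atz(p,c,.281) for c in pts];print('bar yaw',np.degrees(np.arctan2(*(a-b)[[1,0]])))
E
```

```text
0.16 [0.58299794 0.1270563  0.16      ] [0.0173 0.0176 0.0177 0.0171] [19.4 21.2 17.7 20. ]
0.168 [0.58331888 0.12709865 0.168     ] [0.0168 0.0171 0.0172 0.0166] [19.4 21.2 17.7 20. ]
0.172 [0.58347935 0.12711983 0.172     ] [0.0165 0.0168 0.0169 0.0164] [19.4 21.2 17.7 20. ]
yaw 159.66469522545552 8.75
tri [0.58363702 0.12739791 0.15735312] [0.58306967 0.12729026 0.1576347 ]
bar yaw 159.32840219008492
```

Emit:
play_rows(moves=[[[20,-1.2,0,0,0,0],[39,-2.5,0,0,0,0],[20,-1.2,0,0,0,-0.14],[0,0,0,0,0,-0.14],[0,0,0,0,0,-0.14]]])

```text
time_s: 9.35
position: [0.5828, 0.1283, 0.2761]
tcp_rot: [[-0.997, -0.072, 0.001], [-0.072, 0.997, -0.0], [-0.001, -0.0, -1.0]]
force: [0.6, 0.2, -3.1]
opening: 0.128
grasp_force: 30.0
```

Emit:
play_rows(moves=[[[0,0,0,0,0,-0.14],[0,0,0,0,0,-0.14],[0,0,35,0,0,0],[0,0,0,0,0,0],[0,0,0,0,0,0]]])

```text
time_s: 9.85
position: [0.5829, 0.1278, 0.2402]
tcp_rot: [[-0.941, -0.339, -0.002], [-0.339, 0.941, -0.0], [0.002, 0.001, -1.0]]
force: [1.4, -0.9, -4.0]
opening: 0.129
grasp_force: 30.0
```

```bash
sleep 3; python3 - <<'E'
from h import *
p=bot.capture('side')
s=bot.read_state();R=np.array(s['tcp_rot'])
print(np.array(s['position']),'yaw',np.degrees(np.arctan2(R[1,0],R[0,0])),s['joint_positions'],s['force'],s['moment'],s['time_s'])
cv2.imwrite('pics/s3.png',cv2.resize(p['image'][120:230,180:320],(700,550),interpolation=cv2.INTER_CUBIC))
E
```

```text
[0.58391089 0.1278408  0.24123778] yaw -160.19736850226266 [ 1.64833707e+00  2.77901667e+01  8.58660544e+01 -1.77442907e-03
  6.63049160e+01 -1.08153578e+02] [ 0.95541664  0.08839846 -3.78122199] [ 0.11581506 -0.17273814 -0.03394586] 9.9
```

View pics/s3.png

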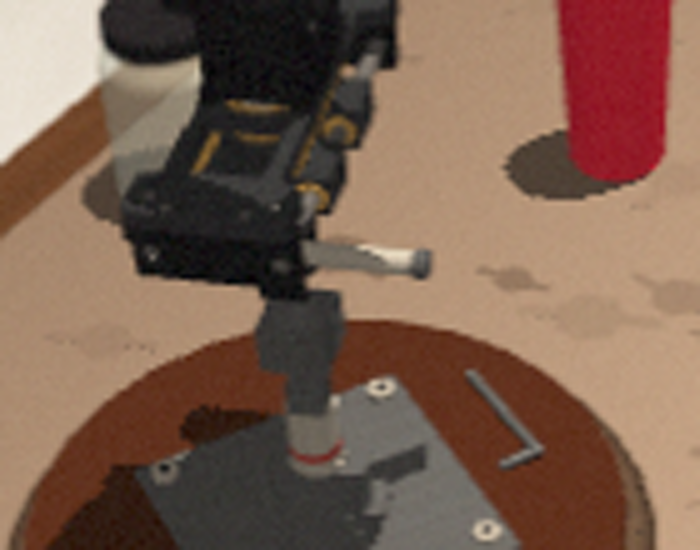

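Emit:
play_rows(moves=[[[0,0,3,0,0,0],[0,0,3,0,0,0],[0,0,2,0,0,0],[0,0,2,0,0,0],[0,0,2,0,0,0]]])

```text
time_s: 10.4
position: [0.5835, 0.1278, 0.2285]
tcp_rot: [[-0.941, -0.339, 0.0], [-0.339, 0.941, 0.0], [-0.0, -0.0, -1.0]]
force: [-0.1, 0.3, -4.4]
opening: 0.136
grasp_force: 30.0
```

Emit:
play_rows(moves=[[[0,0,1.5,0,0,0],[0,0,1.5,0,0,0],[0,0,1,0,0,0],[0,0,0,0,0,0]]])

```text
time_s: 10.8
position: [0.5834, 0.1278, 0.2244]
tcp_rot: [[-0.941, -0.339, -0.0], [-0.339, 0.941, 0.0], [0.0, 0.0, -1.0]]
force: [1.1, -0.8, -3.7]
opening: 0.129
grasp_force: 30.0
```

Emit:
play_rows(moves=[[[0,0,1,0,0,0],[0,0,1,0,0,0],[0,0,1,0,0,0],[0,0,0,0,0,0]]])

```text
time_s: 11.2
position: [0.5834, 0.1278, 0.2214]
tcp_rot: [[-0.941, -0.339, -0.0], [-0.339, 0.941, 0.0], [0.0, 0.0, -1.0]]
force: [-0.4, 0.6, -3.3]
opening: 0.128
grasp_force: 30.0
```

Emit:
play_rows(moves=[[[0,0,1,0,0,0],[0,0,1,0,0,0],[0,0,1,0,0,0],[0,0,0,0,0,0]]])

```text
time_s: 11.6
position: [0.5834, 0.1278, 0.2184]
tcp_rot: [[-0.941, -0.339, -0.0], [-0.339, 0.941, 0.0], [0.0, 0.0, -1.0]]
force: [0.6, 0.3, -4.4]
opening: 0.132
grasp_force: 30.0
```

Emit:
play_rows(moves=[[[0,0,1.5,0,0,0],[0,0,1.5,0,0,0],[0,0,1,0,0,0],[0,0,1,0,0,0],[0,0,0,0,0,0]]])

```text
time_s: 12.1
position: [0.5834, 0.1278, 0.2134]
tcp_rot: [[-0.941, -0.339, -0.0], [-0.339, 0.941, 0.0], [0.0, 0.0, -1.0]]
force: [-0.5, 0.1, -4.3]
opening: 0.127
grasp_force: 30.0
```

Emit:
play_rows(moves=[[[0,0,1,0,0,0],[0,0,1,0,0,0],[0,0,1,0,0,0],[0,0,0,0,0,0]]])

```text
time_s: 12.5
position: [0.5834, 0.1278, 0.2104]
tcp_rot: [[-0.941, -0.339, -0.0], [-0.339, 0.941, 0.0], [0.0, 0.0, -1.0]]
force: [0.7, 0.8, -4.0]
opening: 0.127
grasp_force: 30.0
```

Emit:
play_rows(moves=[[[0,0,1,0,0,0],[0,0,1,0,0,0],[0,0,0,0,0,0]]])

```text
time_s: 12.8
position: [0.5834, 0.1278, 0.2084]
tcp_rot: [[-0.941, -0.339, -0.0], [-0.339, 0.941, 0.0], [0.0, 0.0, -1.0]]
force: [0.2, 0.5, -4.0]
opening: 0.13
grasp_force: 30.0
```

Emit:
play_rows(moves=[[[0,0,1,0,0,0],[0,0,1,0,0,0],[0,0,0,0,0,0]]])

```text
time_s: 13.1
position: [0.5835, 0.1278, 0.2065]
tcp_rot: [[-0.941, -0.339, 0.0], [-0.339, 0.941, 0.0], [-0.0, -0.0, -1.0]]
force: [0.0, -0.8, -4.0]
opening: 0.129
grasp_force: 30.0
```

Emit:
play_rows(moves=[[[0,0,1,0,0,0],[0,0,0,0,0,0]]])

```text
time_s: 13.3
position: [0.5837, 0.1278, 0.2063]
tcp_rot: [[-0.941, -0.339, 0.001], [-0.339, 0.941, -0.0], [-0.001, -0.0, -1.0]]
force: [-0.9, -0.9, 1.2]
opening: 0.135
grasp_force: 30.0
```

Emit:
play_rows(moves=[[[0,0,0.07,0,0,0.147],[0,0,0.07,0,0,0.147],[0,0,0.07,0,0,0.147],[0,0,0.07,0,0,0.147]]])

```text
time_s: 13.7
position: [0.5832, 0.1273, 0.2061]
tcp_rot: [[-0.97, 0.244, -0.0], [0.244, 0.97, -0.002], [-0.0, -0.002, -1.0]]
force: [-2.7, -1.7, 2.5]
opening: 0.132
grasp_force: 30.3
```

```bash
sleep 2; cat > st.py <<'E'
from h import *
def st():
    s=bot.read_state();R=np.array(s['tcp_rot'])
    print('pos',np.round(s['position'],4),'yaw',round(np.degrees(np.arctan2(R[1,0],R[0,0])),1),'J6',round(s['joint_positions'][5],1),'F',np.round(s['force'],1),'M',np.round(s['moment'],3),'tau6',round(s['tau'][5],3),'open',round(s['opening'],3),'t',round(s['time_s'],2))
st()
E
python3 st.py
```

```text
pos [0.5832 0.1273 0.2061] yaw 165.9 J6 -74.2 F [-2.7 -1.7  2.5] M [-0.204  0.257  0.327] tau6 -0.644 open 0.132 t 13.7
```

Emit:
play_rows(moves=[[[0,0,0.07,0,0,0.147],[0,0,0.07,0,0,0.147],[0,0,0.07,0,0,0.147],[0,0,0.07,0,0,0.147],[0,0,0.07,0,0,0.147]]])

```text
time_s: 14.2
position: [0.5826, 0.1267, 0.2057]
tcp_rot: [[-0.556, 0.831, -0.002], [0.831, 0.556, -0.003], [-0.001, -0.003, -1.0]]
force: [-3.1, -3.7, 3.5]
opening: 0.131
grasp_force: 30.3
```

Emit:
play_rows(moves=[[[0,0,0.07,0,0,0.147],[0,0,0.07,0,0,0.147],[0,0,0.07,0,0,0.147],[0,0,0.07,0,0,0.147],[0,0,0.07,0,0,0.147]]])

```text
time_s: 14.7
position: [0.5817, 0.1267, 0.2053]
tcp_rot: [[0.145, 0.989, -0.004], [0.989, -0.145, -0.003], [-0.003, -0.003, -1.0]]
force: [-5.4, -4.0, 5.2]
opening: 0.132
grasp_force: 30.3
```

Emit:
play_rows(moves=[[[0,0,0.07,0,0,0.147],[0,0,0.07,0,0,0.147],[0,0,0.07,0,0,0.147],[0,0,0.07,0,0,0.147],[0,0,0.07,0,0,0.147]]])

```text
time_s: 15.2
position: [0.581, 0.1271, 0.2049]
tcp_rot: [[0.771, 0.637, -0.005], [0.637, -0.771, -0.002], [-0.006, -0.002, -1.0]]
force: [-5.6, -1.9, 5.3]
opening: 0.129
grasp_force: 30.3
```

Emit:
play_rows(moves=[[[0,0,0.07,0,0,0.147],[0,0,0.07,0,0,0.147],[0,0,0.07,0,0,0.147],[0,0,0,0,0,0],[0,0,0,0,0,0]]])

```text
time_s: 15.7
position: [0.5808, 0.1276, 0.2047]
tcp_rot: [[0.968, 0.251, -0.006], [0.251, -0.968, -0.001], [-0.006, -0.001, -1.0]]
force: [-5.9, -0.7, 6.0]
opening: 0.129
grasp_force: 30.0
```

```bash
sleep 5; python3 st.py
```

```text
pos [0.5808 0.1276 0.2047] yaw 14.5 J6 77.1 F [-5.9 -0.7  6. ] M [-0.184  1.24   0.019] tau6 0.028 open 0.129 t 15.7
```

Emit:
play_rows(moves=[[[0,0,0,0,0,-0.1455],[0,0,-0.07,0,0,-0.1455],[0,0,-0.07,0,0,-0.1455],[0,0,-0.07,0,0,-0.1455],[0,0,-0.07,0,0,-0.1455]]])

```text
time_s: 16.2
position: [0.5816, 0.1272, 0.205]
tcp_rot: [[0.551, 0.834, -0.004], [0.834, -0.551, -0.001], [-0.003, -0.003, -1.0]]
force: [-5.5, -2.3, 4.9]
opening: 0.13
grasp_force: 30.0
```

Emit:
play_rows(moves=[[[0,0,-0.07,0,0,-0.1455],[0,0,-0.07,0,0,-0.1455],[0,0,-0.07,0,0,-0.1455],[0,0,-0.07,0,0,-0.1455],[0,0,-0.07,0,0,-0.1455]]])

```text
time_s: 16.7
position: [0.5822, 0.1271, 0.2054]
tcp_rot: [[-0.143, 0.99, -0.003], [0.99, 0.143, -0.002], [-0.001, -0.003, -1.0]]
force: [-4.0, -1.4, 3.7]
opening: 0.128
grasp_force: 30.0
```

Emit:
play_rows(moves=[[[0,0,-0.07,0,0,-0.1455],[0,0,-0.07,0,0,-0.1455],[0,0,0,0,0,0],[0,0,0,0,0,0]]])

```text
time_s: 17.1
position: [0.5828, 0.1273, 0.2055]
tcp_rot: [[-0.413, 0.911, -0.001], [0.911, 0.413, -0.001], [-0.0, -0.002, -1.0]]
force: [-5.0, -3.2, 5.6]
opening: 0.129
grasp_force: 30.0
```

```bash
sleep 5; python3 - <<'E'
from st import *
p=bot.capture('side')
for q in('tap','wrench_bar','wrench','deepest'):
    print(q,[(np.round(r['centre'],1),round(r['confidence'],2)) for r in bot.pinpoint(p,q)[:2]])
E
```

```text
pos [0.5828 0.1273 0.2055] yaw 114.4 J6 -22.7 F [-5.  -3.2  5.6] M [-0.492  0.775  0.087] tau6 0.017 open 0.129 t 17.1
tap [(array([241.2, 213.4]), 0.56)]
wrench_bar [(array([239.4, 183.7]), 0.79), (array([243.7, 204.2]), 0.7)]
wrench [(array([241.4, 203.8]), 0.64), (array([240.3, 182.7]), 0.49)]
deepest [(array([245.6, 209.6]), 0.68), (array([304.9, 359.7]), 0.63)]
```

Emit:
play_rows(moves=[[[0,0,0,0,0,0.1455],[0,0,0.07,0,0,0.1455],[0,0,0.07,0,0,0.1455],[0,0,0.07,0,0,0.1455],[0,0,0.07,0,0,0.1455]]])

```text
time_s: 17.85
position: [0.5824, 0.1271, 0.2051]
tcp_rot: [[0.303, 0.953, -0.002], [0.953, -0.303, -0.002], [-0.002, -0.002, -1.0]]
force: [-5.6, -3.0, 6.6]
opening: 0.129
grasp_force: 30.0
```

Emit:
play_rows(moves=[[[0,0,0.07,0,0,0.1455],[0,0,0.07,0,0,0.1455],[0,0,0.07,0,0,0.1455],[0,0,0.07,0,0,0.1455],[0,0,0.07,0,0,0.1455]]])

```text
time_s: 18.35
position: [0.5818, 0.1272, 0.2047]
tcp_rot: [[0.86, 0.511, -0.004], [0.51, -0.86, -0.001], [-0.004, -0.001, -1.0]]
force: [-8.0, -2.9, 7.3]
opening: 0.13
grasp_force: 30.0
```

Emit:
play_rows(moves=[[[0,0,0.07,0,0,0.1455],[0,0,0.07,0,0,0.1455],[0,0,0,0,0,0]]])

```text
time_s: 18.65
position: [0.5812, 0.1277, 0.2046]
tcp_rot: [[0.969, 0.246, -0.005], [0.246, -0.969, -0.001], [-0.005, -0.001, -1.0]]
force: [-7.3, -1.0, 8.4]
opening: 0.132
grasp_force: 30.1
```

Emit:
play_rows(moves=[[[0,0,0,0,0,0],[0,0,0,0,0,0],[0,0,0,0,0,0],[0,0,0,0,0,0]]], fingers=-0.3)

```text
time_s: 19.05
position: [0.5841, 0.1279, 0.2039]
tcp_rot: [[0.968, 0.25, 0.001], [0.25, -0.968, 0.0], [0.001, -0.0, -1.0]]
force: [0.4, -0.1, 1.2]
opening: 0.336
grasp_force: 0.0
```

Emit:
play_rows(moves=[[[0,0,-15,0,0,0],[-1.5,-0.4,-20,0,0,0],[0,0,0,0,0,-0.1496],[0,0,0,0,0,-0.1496],[0,0,0,0,0,-0.1496]]])

```text
time_s: 19.55
position: [0.5824, 0.1279, 0.2391]
tcp_rot: [[0.76, 0.65, 0.001], [0.65, -0.76, 0.0], [0.001, 0.001, -1.0]]
force: [-0.1, -0.7, -0.4]
opening: 0.347
grasp_force: 0.0
```

Emit:
play_rows(moves=[[[0,0,0,0,0,-0.1496],[0,0,0,0,0,-0.1496],[0,0,0,0,0,-0.1496],[0,0,0,0,0,-0.1496],[0,0,0,0,0,-0.1496]]])

```text
time_s: 20.05
position: [0.5823, 0.1279, 0.2389]
tcp_rot: [[0.115, 0.993, 0.001], [0.993, -0.115, 0.0], [0.0, 0.001, -1.0]]
force: [0.8, -0.2, 0.2]
opening: 0.35
grasp_force: 0.0
```

Emit:
play_rows(moves=[[[0,0,0,0,0,-0.1496],[0,0,0,0,0,-0.1496],[0,0,0,0,0,-0.1496],[0,0,0,0,0,-0.1496],[0,0,0,0,0,-0.1496]]])

```text
time_s: 20.55
position: [0.5823, 0.1279, 0.2388]
tcp_rot: [[-0.591, 0.806, 0.001], [0.806, 0.591, 0.0], [-0.0, 0.001, -1.0]]
force: [-0.3, 0.1, 0.2]
opening: 0.346
grasp_force: 0.0
```

Emit:
play_rows(moves=[[[0,0,0,0,0,-0.1496],[0,0,0,0,0,-0.1496],[0,0,0,0,0,-0.1496],[0,0,0,0,0,-0.1496],[0,0,0,0,0,-0.1496]]])

```text
time_s: 21.05
position: [0.5823, 0.1279, 0.2388]
tcp_rot: [[-0.982, 0.189, 0.0], [0.189, 0.982, 0.0], [-0.0, 0.0, -1.0]]
force: [-0.7, -0.5, -0.5]
opening: 0.346
grasp_force: 0.0
```

Emit:
play_rows(moves=[[[0,0,0,0,0,-0.1496],[0,0,0,0,0,-0.1496],[0,0,0,0,0,-0.1496],[0,0,0,0,0,0],[0,0,0,0,0,0]]])

```text
time_s: 21.55
position: [0.5821, 0.1279, 0.2389]
tcp_rot: [[-0.969, -0.247, 0.0], [-0.247, 0.969, 0.0], [-0.0, 0.0, -1.0]]
force: [-0.4, -0.2, 0.3]
opening: 0.351
grasp_force: 0.0
```

```bash
sleep 6; python3 - <<'E'
from st import *
p=bot.capture('wrist')
s=bot.read_state();R=np.array(s['tcp_rot'])
for r in bot.pinpoint(p,'wrench_bar')[:2]:
    X=atz(p,r['centre'],.2105);print(np.round(r['centre'],1),round(r['confidence'],2),X,R.T@(X-s['position'])*1e3)
cv2.imwrite('pics/w4.png',p['image'])
E
```

```text
pos [0.5821 0.1279 0.2389] yaw -165.7 J6 -102.7 F [-0.4 -0.2  0.3] M [ 0.113 -0.115 -0.006] tau6 -0.029 open 0.351 t 21.55
[319.  235.4] 0.89 [0.58099265 0.12636016 0.2105    ] [ 1.43150251 -1.18463825 28.44505925]
```

View pics/w4.png

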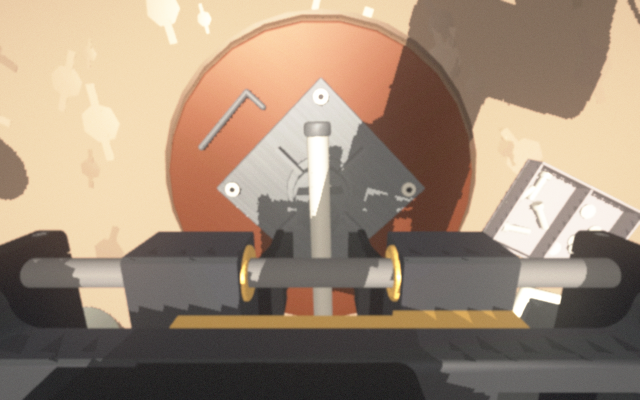

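The wrist view shows the bar vertical at column 319, centred between the fingers (245 and 395), with the wrench standing on the tap. Lowering and regripping.

Emit:
play_rows(moves=[[[0,0,20,0,0,0],[0,0,14.5,0,0,0],[0,0,0,0,0,0]]])

```text
time_s: 21.95
position: [0.5804, 0.1277, 0.2025]
tcp_rot: [[-0.968, -0.249, -0.005], [-0.249, 0.968, -0.0], [0.005, 0.001, -1.0]]
force: [-0.4, 0.2, -0.6]
opening: 0.35
grasp_force: 0.0
```

Emit:
play_rows(moves=[[[0,0,0,0,0,0],[0,0,0,0,0,0],[0,0,0,0,0,0],[0,0,0,0,0,0],[0,0,0,0,0,0]]], fingers=-1)

```text
time_s: 22.45
position: [0.5825, 0.1279, 0.2054]
tcp_rot: [[-0.968, -0.251, 0.002], [-0.251, 0.968, 0.0], [-0.002, -0.0, -1.0]]
force: [0.7, 0.6, 1.9]
opening: 0.125
grasp_force: 30.0
```

```bash
sleep 3; python3 st.py
```

```text
pos [0.5825 0.1279 0.2054] yaw -165.5 J6 -102.9 F [0.7 0.6 1.9] M [ 0.199 -0.128  0.082] tau6 0.055 open 0.125 t 22.45
```

Emit:
play_rows(moves=[[[0,0,0.07,0,0,0.1428],[0,0,0.07,0,0,0.1428],[0,0,0.07,0,0,0.1428],[0,0,0.07,0,0,0.1428],[0,0,0.07,0,0,0.1428]]])

```text
time_s: 22.95
position: [0.5825, 0.1272, 0.205]
tcp_rot: [[-0.894, 0.448, 0.002], [0.448, 0.894, -0.002], [-0.002, -0.001, -1.0]]
force: [0.0, -1.7, 3.4]
opening: 0.132
grasp_force: 30.3
```

Emit:
play_rows(moves=[[[0,0,0.07,0,0,0.1428],[0,0,0.07,0,0,0.1428],[0,0,0.07,0,0,0.1428],[0,0,0.07,0,0,0.1428],[0,0,0.07,0,0,0.1428]]])

```text
time_s: 23.45
position: [0.5819, 0.1267, 0.2046]
tcp_rot: [[-0.382, 0.924, 0.0], [0.924, 0.382, -0.003], [-0.002, -0.001, -1.0]]
force: [-1.2, -2.5, 3.9]
opening: 0.131
grasp_force: 30.3
```

Emit:
play_rows(moves=[[[0,0,0.07,0,0,0.1428],[0,0,0,0,0,0],[0,0,0,0,0,0]]])

```text
time_s: 23.75
position: [0.5818, 0.1269, 0.2045]
tcp_rot: [[-0.254, 0.967, -0.0], [0.967, 0.254, -0.002], [-0.002, -0.001, -1.0]]
force: [-0.4, -2.4, 5.3]
opening: 0.131
grasp_force: 30.0
```

```bash
sleep 4; python3 st.py
```

```text
pos [0.5818 0.1269 0.2045] yaw 104.7 J6 -13.0 F [-0.4 -2.4  5.3] M [-0.708  0.288  0.044] tau6 0.041 open 0.131 t 23.75
```

Emit:
play_rows(moves=[[[0,0,0,0,0,-0.1455],[0,0,-0.07,0,0,-0.1455],[0,0,-0.07,0,0,-0.1455],[0,0,-0.07,0,0,-0.1455],[0,0,-0.07,0,0,-0.1455]]])

```text
time_s: 24.25
position: [0.5824, 0.1277, 0.2048]
tcp_rot: [[-0.836, 0.549, 0.001], [0.549, 0.836, 0.0], [-0.001, 0.001, -1.0]]
force: [-1.2, -0.6, 4.5]
opening: 0.132
grasp_force: 30.0
```

Emit:
play_rows(moves=[[[0,0,-0.07,0,0,-0.1455],[0,0,-0.07,0,0,-0.1455],[0,0,-0.07,0,0,-0.1455],[0,0,-0.07,0,0,-0.1455],[0,0,-0.07,0,0,-0.1455]]])

```text
time_s: 24.75
position: [0.5823, 0.1283, 0.2052]
tcp_rot: [[-0.989, -0.146, 0.001], [-0.146, 0.989, 0.001], [-0.002, 0.001, -1.0]]
force: [-1.5, 0.0, 5.2]
opening: 0.125
grasp_force: 30.0
```

Emit:
play_rows(moves=[[[0,0,-0.07,0,0,-0.1455],[0,0,-0.07,0,0,-0.1455],[0,0,0,0,0,0],[0,0,0,0,0,0]]])

```text
time_s: 25.15
position: [0.5822, 0.1285, 0.2053]
tcp_rot: [[-0.91, -0.416, 0.001], [-0.416, 0.91, 0.001], [-0.002, 0.001, -1.0]]
force: [-0.9, 0.7, 4.5]
opening: 0.132
grasp_force: 30.0
```

Emit:
play_rows(moves=[[[0,0,0,0,0,0.148],[0,0,0.07,0,0,0.148],[0,0,0.07,0,0,0.148],[0,0,0.07,0,0,0.148],[0,0,0.07,0,0,0.148]]])

```text
time_s: 25.65
position: [0.5825, 0.1279, 0.205]
tcp_rot: [[-0.95, 0.312, 0.002], [0.312, 0.95, 0.0], [-0.002, 0.001, -1.0]]
force: [-0.7, -0.9, 4.8]
opening: 0.132
grasp_force: 30.0
```

Emit:
play_rows(moves=[[[0,0,0.07,0,0,0.148],[0,0,0.07,0,0,0.148],[0,0,0.07,0,0,0.148],[0,0,0.07,0,0,0.148],[0,0,0.07,0,0,0.148]]])

```text
time_s: 26.15
position: [0.5822, 0.1273, 0.2046]
tcp_rot: [[-0.491, 0.871, 0.001], [0.871, 0.491, -0.001], [-0.001, 0.0, -1.0]]
force: [-1.6, -2.3, 6.1]
opening: 0.132
grasp_force: 30.0
```

Emit:
play_rows(moves=[[[0,0,0.07,0,0,0.148],[0,0,0.07,0,0,0.148],[0,0,0.07,0,0,0.148],[0,0,0.07,0,0,0.148],[0,0,0.07,0,0,0.148]]])

```text
time_s: 26.65
position: [0.5814, 0.1269, 0.2043]
tcp_rot: [[0.223, 0.975, -0.001], [0.975, -0.223, -0.002], [-0.002, -0.0, -1.0]]
force: [-2.0, -2.7, 7.1]
opening: 0.135
grasp_force: 30.3
```

Emit:
play_rows(moves=[[[0,0,0.07,0,0,0.148],[0,0,0.07,0,0,0.148],[0,0,0.03,0,0,0.06],[0,0,0.03,0,0,0.05]]])

```text
time_s: 27.05
position: [0.581, 0.127, 0.2041]
tcp_rot: [[0.587, 0.81, -0.002], [0.81, -0.587, -0.002], [-0.003, -0.001, -1.0]]
force: [-3.4, -2.7, 7.4]
opening: 0.137
grasp_force: 30.2
```

```bash
sleep 8; python3 st.py
```

```text
pos [0.581  0.127  0.2041] yaw 54.1 J6 37.6 F [-3.4 -2.7  7.4] M [-0.531  0.636  0.273] tau6 -0.005 open 0.137 t 27.05
```

Emit:
play_rows(moves=[[[0,0,0.01,0,0,0.02],[0,0,0.01,0,0,0.02],[0,0,0.01,0,0,0.02],[0,0,0.01,0,0,0.02],[0,0,0.01,0,0,0.02]]])

```text
time_s: 27.55
position: [0.5809, 0.1271, 0.204]
tcp_rot: [[0.664, 0.748, -0.002], [0.748, -0.664, -0.002], [-0.003, -0.0, -1.0]]
force: [-3.2, -2.8, 6.6]
opening: 0.133
grasp_force: 30.2
```

```bash
sleep 2; python3 st.py
```

```text
pos [0.5809 0.1271 0.204 ] yaw 48.4 J6 43.3 F [-3.2 -2.8  6.6] M [-0.522  0.735  0.233] tau6 0.149 open 0.133 t 27.55
```

Emit:
play_rows(moves=[[[0,0,0.01,0,0,0.02],[0,0,0.01,0,0,0.02],[0,0,0.01,0,0,0.02],[0,0,0.01,0,0,0.02],[0,0,0.01,0,0,0.02]]])

```text
time_s: 28.05
position: [0.5808, 0.1272, 0.2039]
tcp_rot: [[0.735, 0.678, -0.002], [0.678, -0.735, -0.002], [-0.003, -0.0, -1.0]]
force: [-4.2, -2.4, 7.5]
opening: 0.134
grasp_force: 30.2
```

```bash
sleep 2; python3 st.py
```

```text
pos [0.5808 0.1272 0.2039] yaw 42.7 J6 49.0 F [-4.2 -2.4  7.5] M [-0.484  0.695  0.278] tau6 0.149 open 0.134 t 28.05
```

Emit:
play_rows(moves=[[[0,0,0.01,0,0,0.02],[0,0,0.01,0,0,0.02],[0,0,0.01,0,0,0.02],[0,0,0.01,0,0,0.02],[0,0,0.01,0,0,0.02]]])

```text
time_s: 28.55
position: [0.5807, 0.1272, 0.2039]
tcp_rot: [[0.799, 0.601, -0.003], [0.601, -0.799, -0.002], [-0.003, -0.0, -1.0]]
force: [-3.7, -1.6, 8.4]
opening: 0.133
grasp_force: 30.2
```

```bash
sleep 2; python3 st.py
```

```text
pos [0.5807 0.1272 0.2039] yaw 37.0 J6 54.7 F [-3.7 -1.6  8.4] M [-0.482  0.755  0.279] tau6 0.148 open 0.133 t 28.55
```

Emit:
play_rows(moves=[[[0,0,0.01,0,0,0.02],[0,0,0.01,0,0,0.02],[0,0,0.01,0,0,0.02],[0,0,0.01,0,0,0.02],[0,0,0.01,0,0,0.02]]])

```text
time_s: 29.05
position: [0.5807, 0.1273, 0.2039]
tcp_rot: [[0.855, 0.519, -0.003], [0.519, -0.855, -0.001], [-0.003, -0.0, -1.0]]
force: [-3.7, -2.8, 8.1]
opening: 0.127
grasp_force: 30.2
```

```bash
sleep 2; python3 st.py
```

```text
pos [0.5807 0.1273 0.2039] yaw 31.2 J6 60.5 F [-3.7 -2.8  8.1] M [-0.376  0.797  0.252] tau6 0.148 open 0.127 t 29.05
```

Emit:
play_rows(moves=[[[0,0,0.01,0,0,0.02],[0,0,0.01,0,0,0.02],[0,0,0.01,0,0,0.02],[0,0,0.01,0,0,0.02],[0,0,0.01,0,0,0.02]]])

```text
time_s: 29.55
position: [0.5806, 0.1274, 0.2038]
tcp_rot: [[0.903, 0.431, -0.003], [0.431, -0.903, -0.001], [-0.003, -0.0, -1.0]]
force: [-4.0, -1.7, 7.7]
opening: 0.132
grasp_force: 30.2
```

```bash
sleep 2; python3 st.py
```

```text
pos [0.5806 0.1274 0.2038] yaw 25.5 J6 66.2 F [-4.  -1.7  7.7] M [-0.376  0.835  0.26 ] tau6 0.147 open 0.132 t 29.55
```

Emit:
play_rows(moves=[[[0,0,0.01,0,0,0.02],[0,0,0.01,0,0,0.02],[0,0,0.01,0,0,0.02],[0,0,0.01,0,0,0.02],[0,0,0.01,0,0,0.02]]])

```text
time_s: 30.05
position: [0.5807, 0.1276, 0.2038]
tcp_rot: [[0.941, 0.34, -0.002], [0.34, -0.941, -0.001], [-0.003, 0.0, -1.0]]
force: [-4.4, -1.8, 7.6]
opening: 0.134
grasp_force: 32.3
```

```bash
sleep 2; python3 st.py
```

```text
pos [0.5807 0.1276 0.2038] yaw 19.9 J6 71.8 F [-4.4 -1.8  7.6] M [-0.239  0.753  0.633] tau6 0.536 open 0.134 t 30.05
```

Torque has risen to 0.63 N m, so the tap has bottomed. One small nudge to bring it into mid-range.

Emit:
play_rows(moves=[[[0,0,0,0,0,0.008]]])

```text
time_s: 30.15
position: [0.5807, 0.1276, 0.2038]
tcp_rot: [[0.943, 0.333, -0.002], [0.333, -0.943, -0.001], [-0.003, 0.0, -1.0]]
force: [-3.7, -1.9, 8.0]
opening: 0.134
grasp_force: 32.6
```

```bash
sleep 2; python3 st.py
```

```text
pos [0.5807 0.1276 0.2038] yaw 19.4 J6 72.3 F [-3.7 -1.9  8. ] M [-0.184  0.698  0.599] tau6 0.672 open 0.134 t 30.15
```

Emit:
play_rows(moves=[[[0,0,0,0,0,0.01],[0,0,0,0,0,0.008]]])

```text
time_s: 30.35
position: [0.5808, 0.1276, 0.2038]
tcp_rot: [[0.949, 0.316, -0.002], [0.316, -0.949, -0.001], [-0.002, 0.001, -1.0]]
force: [-3.6, -0.4, 7.2]
opening: 0.131
grasp_force: 33.4
```

```bash
sleep 2; python3 st.py
```

```text
pos [0.5808 0.1276 0.2038] yaw 18.4 J6 73.3 F [-3.6 -0.4  7.2] M [-0.27   0.672  0.742] tau6 0.699 open 0.131 t 30.35
```

Emit:
play_rows(moves=[[[0,0,0,0,0,0],[0,0,0,0,0,0],[0,0,0,0,0,0],[0,0,0,0,0,0],[0,0,0,0,0,0]]], fingers=-0.3)

```text
time_s: 30.85
position: [0.5819, 0.1279, 0.2027]
tcp_rot: [[0.95, 0.313, -0.0], [0.313, -0.95, 0.0], [-0.0, -0.0, -1.0]]
force: [0.2, 0.9, -0.4]
opening: 0.346
grasp_force: 0.0
```

Emit:
play_rows(moves=[[[0,0,-15,0,0,0],[0,0,-25,0,0,0],[0,0,-40,0,0,0],[0,0,-30,0,0,0],[0,0,0,0,0,0]]])

```text
time_s: 31.35
position: [0.5849, 0.128, 0.3182]
tcp_rot: [[0.95, 0.313, 0.011], [0.313, -0.95, 0.001], [0.011, 0.003, -1.0]]
force: [0.6, 0.9, 1.7]
opening: 0.349
grasp_force: 0.0
```

Emit:
play_rows(moves=[[[0,0,0,0,0,0],[0,-30,0,0,0,0],[0,-40,0,0,0,0],[0,-30,0,0,0,0],[0,0,0,0,0,0]]])

```text
time_s: 31.85
position: [0.5479, 0.2258, 0.3108]
tcp_rot: [[0.948, 0.317, -0.005], [0.317, -0.948, 0.001], [-0.005, -0.002, -1.0]]
force: [0.3, -0.2, -0.5]
opening: 0.35
grasp_force: 0.0
```

```bash
sleep 5; python3 - <<'E'
from st import *
P={n:bot.capture(n) for n in('side','wrist')}
S,W=P['side'],P['wrist']
for q in('wrench_bar','wrench','tap','oil_can','tumbler','hex_key'):
    for n in P: print(q,n,[(np.round(r['centre'],1),round(r['confidence'],2)) for r in bot.pinpoint(P[n],q)[:2]])
a=cv2.resize(S['image'][110:260,150:350],(400,300),interpolation=2)
cv2.imwrite('pics/f.png',np.hstack([a,cv2.resize(W['image'],(400,300))]))
E
```

```text
pos [0.5479 0.2258 0.3108] yaw 18.5 J6 83.1 F [ 0.3 -0.2 -0.5] M [-0.044 -0.027 -0.042] tau6 0.152 open 0.35 t 31.85
wrench_bar side [(array([239. , 183.6]), 0.79)]
wrench_bar wrist [(array([441.6, 201.4]), 0.8)]
wrench side [(array([238.5, 201. ]), 0.74), (array([304.9, 358.1]), 0.42)]
wrench wrist [(array([416.9, 188.5]), 0.91)]
tap side [(array([243.1, 215.8]), 0.4)]
tap wrist [(array([410.5, 182.9]), 0.59)]
oil_can side [(array([368.8, 208.1]), 0.92)]
oil_can wrist [(array([410.3, 179.5]), 0.55)]
tumbler side [(array([301.6, 147.7]), 0.71), (array([305.1, 356.3]), 0.3)]
tumbler wrist []
hex_key side [(array([282.2, 203. ]), 0.62)]
hex_key wrist [(array([468.5, 225.1]), 0.5)]
```

View pics/f.png

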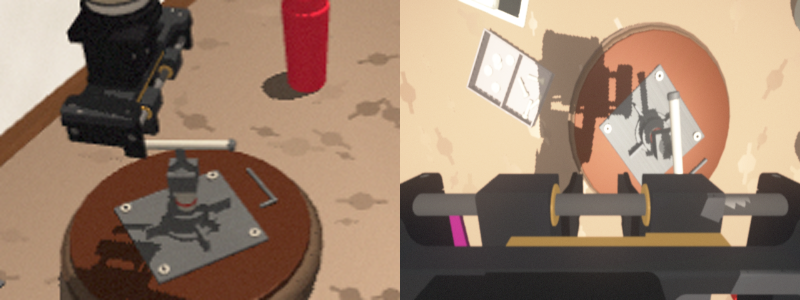

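The view shows the wrench standing upright on the tap (crop left, about (183,170)) with the gripper clear of it. The hex key, tumbler and tray are undisturbed. Handing in.

```bash
python3 -c "
from rig import bot; print(bot.hand_in())"
```

```text
the job is handed in; nothing more can be done
None
```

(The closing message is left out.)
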